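Sweep the inlaid track and hold the tester across its rails

TASK

Sweep the spilled stone chippings off the model railway's yard module with the track rubber in the gripper, and put the rubber down on the bench clear of the module. Then take the track tester out of its tidy and hold it upright and square across the track at the yellow paint mark, a contact on each rail, pressed down lightly on its sprung contacts; finish while still holding it there. Leave the glue bottle, wagon and tree alone.

Things in the scene. Friction and masses are not known exactly. Their poses are not given: they have to be found in the camera images.
- module: Fixed slab of model street, grey paving on plywood, 320 (x) x 110 (y) x 22 mm high, flat on top; origin at the centre of its underside, z up. Its x axis runs along the track. Two bright steel rail heads, 3 mm wide and flush with the paving, run its whole length, centred at y = +17.5 and -17.5 mm.
- mark: Yellow paint mark on the module: three dabs in one line straight across the track (module's y), 10 mm wide along the track, about 94 mm from end to end. Origin on the top face of the module (22 mm above the bench) midway between the rails; x along the track, as the module's. It may lie up to 45 mm from the middle of the module.
- chip1: Loose whitish stone chip, about 20 mm across and 12 mm high, 10 g, at first lying on the module within 60 mm of the mark along the track and 25 mm of the track's centre line. Origin at the centre of its underside.
- chip2: Loose whitish stone chip, about 19 mm across and 13 mm high, 10 g, at first lying on the module within 60 mm of the mark along the track and 25 mm of the track's centre line. Origin at the centre of its underside.
- chip3: Loose whitish stone chip, about 21 mm across and 12 mm high, 10 g, at first lying on the module within 60 mm of the mark along the track and 25 mm of the track's centre line. Origin at the centre of its underside.
- chip4: Loose whitish stone chip, about 18 mm across and 13 mm high, 10 g, at first lying on the module within 60 mm of the mark along the track and 25 mm of the track's centre line. Origin at the centre of its underside.
- rubber: Track rubber, loose on the bench, about 120 g: a red-brown abrasive pad with a wooden block on it, together 44 (x) x 90 (y) x 22 mm high, and on top a wooden grip 24 (x) x 66 (y) mm that rises from 22 to 56 mm. Origin at the centre of the underside, z up. Grip it across x (24 mm); used with y across the track it covers 90 mm of the module's width.
- tidy: Fixed pale wooden stand, 42 (x) x 84 (y) x 38 mm high, with an open pocket 22 x 64 mm in its top in which the tester stands upright, its x and y along the tidy's. Ledges carry the ends of the tester's shell 20 mm above the bench, so 44 mm of the shell stands out. Origin at the centre of the underside.
- tester: Bright blue hand-held track tester, about 85 g: a flat shell 18 (x) x 60 (y) x 62 mm high with two small lamps on top. Origin at the centre of the shell's underside, z up through the shell. Two brass contacts stand 8 mm out of the underside. Grip it across x (18 mm).
- tester_tip (a point): Point midway between the faces of the tester's two contacts when they are out: 8 mm below the shell's underside, on its centre line. Axes as the tester's.
- contact_a: Brass contact of the tester, face 10 (x) x 12 (y) mm, at y = +17.5 mm of the tester. Origin at the centre of its face. It springs up into the shell by at most 6 mm: 0.6 N to start it, then 0.5 N per mm, 3.6 N fully in, where it bottoms.
- contact_b: The other contact, alike, at y = -17.5 mm of the tester.
- glue: White glue bottle with a red cap, 42 mm across, 115 mm high, loose beyond the module; origin at the centre of its underside. Not to be disturbed.
- wagon: Red-brown open goods wagon, 60 x 130 x 54 mm high, loose beyond the module; origin at the centre, at bench level. Not to be disturbed.
- conifer: Model conifer on a round green foot, 52 mm across, 108 mm high, loose beyond the module; origin at the centre of its foot. Not to be disturbed.

How it is judged:
On the way, in this order (a step that is already met when the one before it is completed fails the run):
1. all four chips swept off the module while the gripper holds the rubber ((x of chip1 in the frame of module above 0.16 m or x of chip1 in the frame of module below -0.16 m or y of chip1 in the frame of module above 0.055 m or y of chip1 in the frame of module below -0.055 m) and (x of chip2 in the frame of module above 0.16 m or x of chip2 in the frame of module below -0.16 m or y of chip2 in the frame of module above 0.055 m or y of chip2 in the frame of module below -0.055 m) and (x of chip3 in the frame of module above 0.16 m or x of chip3 in the frame of module below -0.16 m or y of chip3 in the frame of module above 0.055 m or y of chip3 in the frame of module below -0.055 m) and (x of chip4 in the frame of module above 0.16 m or x of chip4 in the frame of module below -0.16 m or y of chip4 in the frame of module above 0.055 m or y of chip4 in the frame of module below -0.055 m) and contact force between the fingers and rubber above 1 N), for 0.1 s.
2. the rubber put down on the bench, off the module, and let go ((x of rubber in the frame of module above 0.16 m or x of rubber in the frame of module below -0.16 m or y of rubber in the frame of module above 0.055 m or y of rubber in the frame of module below -0.055 m) and height (world z) of rubber below 0.04 m and contact force between the fingers and rubber below 0.1 N and linear speed of rubber below 0.03 m/s), for 0.2 s.
At the end, for the whole second after the job is handed in: Tester gripped, at rest, upright within 0.1 rad and square within 0.12 rad; tip within 10 mm of the mark along the track and 6 mm across; each contact above 0.4 N, in all below 10 N; origins of the four chips and of the rubber outside the module, rubber on the bench, untouched by the fingers (all of step 2 and contact force between the fingers and tester above 2 N and contact force between each of contact_a, contact_b and module above 0.4 N and contact force between tester and module below 10 N and x of tester_tip in the frame of mark between -0.01 and 0.01 m and y of tester_tip in the frame of mark between -0.006 and 0.006 m and angle between the x axis of tester and the x axis of module, either way round below 0.12 rad and angle between tester's own z axis and vertical below 0.1 rad and linear speed of tester below 0.02 m/s and (x of chip1 in the frame of module above 0.16 m or x of chip1 in the frame of module below -0.16 m or y of chip1 in the frame of module above 0.055 m or y of chip1 in the frame of module below -0.055 m) and (x of chip2 in the frame of module above 0.16 m or x of chip2 in the frame of module below -0.16 m or y of chip2 in the frame of module above 0.055 m or y of chip2 in the frame of module below -0.055 m) and (x of chip3 in the frame of module above 0.16 m or x of chip3 in the frame of module below -0.16 m or y of chip3 in the frame of module above 0.055 m or y of chip3 in the frame of module below -0.055 m) and (x of chip4 in the frame of module above 0.16 m or x of chip4 in the frame of module below -0.16 m or y of chip4 in the frame of module above 0.055 m or y of chip4 in the frame of module below -0.055 m)); the arm keeps its last pose, push and grip.
It fails at once if the tester is pressed hard on the module (over 20 N) (contact force between tester and module above 20 N).
It fails at once if the glue bottle is shifted by more than 30 mm or tipped (distance of glue from where it was at the start of the episode above 0.03 m or angle between glue's own z axis and vertical above 0.5 rad).
It fails at once if the wagon is shifted by more than 30 mm or tipped (distance of wagon from where it was at the start of the episode above 0.03 m or angle between wagon's own z axis and vertical above 0.5 rad).
It fails at once if the tree is shifted by more than 30 mm or tipped (distance of conifer from where it was at the start of the episode above 0.03 m or angle between conifer's own z axis and vertical above 0.5 rad).
It also fails if it takes over 64 s, if anything falls off the work surface, if the arm or the gripper's body presses on something with over 40 N, if the wrist force passes 120 N, or if a joint passes its speed limit or range.

ROBOT

A 6-joint arm with a two-finger parallel gripper is mounted at the origin on the work surface. World frame = base frame: x ahead of the robot, y to its left, z up, the work surface at z = 0. Lengths are in m, angles in rad, forces in N, time in s.
With the tool pointing down it reaches from about 0.25 to 0.775 m from the base axis. Payload 4 kg.
Tool frame: the origin (TCP) lies at the very end of the fingers, on their centre line; the grasp point (between the pads) lies 19 mm behind it; x points along the fingers, z is the direction in which the jaws open and shut, and the axes are right-handed (so a half turn about x gives the same grasp; the last joint's range is limited). The gripper opens to 85 mm and grips with 20 to 120 N. Pads are 22 mm wide; open, the fingers measure 114 mm over their backs; the gripper's body (76 mm by 85 mm) begins 54 mm behind the grasp point. The pads swing forward as they close: fully open they stand 13 mm farther back than shut.
Start: joints at [1.18, 0.087, 1.371, -0, 1.684, -0.103], TCP at [0.156, 0.527, 0.231] pointing down, gripper open.
Joint ranges: [-3.1, 3.1], [-0.76, 2.03], [0.27, 2.55], [-1.08, 4.22], [0.17, 2.65], [-2.57, 2.57]. Speed limits (rad/s): [2.79, 2.79, 3.14, 3.14, 3.14, 3.14].

INTERFACE

Orientations are given as a 3x3 rotation matrix whose columns are the frame's x, y, z axes.
In Python, from rig import env, viewer gives the robot as it stands.
- The arm moves only by the tool arm_command, never from a script. Its arguments are lists of equal length, an entry for each row: "grip": the finger opening in mm, from 0 to 85.4; "offset": the shift along the tool's x, y, z in mm, a list of three; "twist": the turn, a rotation vector about the tool's x, y, z in rad, a list of three. In form: {"grip": [grip, ...], "offset": [[tx, ty, tz], ...], "twist": [[rx, ry, rz], ...]}. A call has 1 to 8 rows; each row shifts and turns the pose as measured when the row begins, along the tool's axes as they then stand; what a row does not reach is not made up. A row lasts 1/8 s, in which the tool goes at most 62.5 mm and 10.7 degrees, less where a joint would pass 70% of its speed; a pose out of reach is approached as far as the arm can. A call with a gripper value outside its range is refused whole. The fingers move at their own pace and stop on an object; the grip force is fixed at half the most. Time passes only in rows, so rows that do not move let the fingers close. It gives the time, the measured TCP pose, the force and the opening at its end, in the units of the state.
- env.observe(): the state, without advancing time (a new reading comes with each control period).
- viewer.capture(name): name is "scene" or "top" or "wrist"; returns a dict with "frame" (480x640x3 uint8, red, green, blue), "vertical_fov" (degrees; the focal length in pixels is half the picture's height over the tangent of half this angle, whatever the lens; pixels are square), "cx", "cy" (the principal point, pixels), "eye" and "attitude" of the camera in the world; the wrist camera has in their place "tool_from_camera" (4x4, takes a point from camera to tool coordinates, whose origin is the TCP and whose axes are the tool frame's). Camera axes: x right, y down, z forward; pixel columns grow to the right and rows downward; lengths in m; the calibration is good to about 2 mm. A picture is of the moment at which its call begins: read the wrist's pose just before it. There is no depth.
- env.close_job(): hands the job in, once; it reports no verdict.
The state is a dict: "time_s": time; "joint_pos": joint angles; "qvel": joint speeds; "tau": joint torques, N m; "position": TCP position; "ee_rot": TCP orientation; "ft_force": force on the tool from outside, world axes, zero at the start; "torque": the same for the moment, N m; "opening": finger opening in m.
Only numpy, scipy, OpenCV 4.12 (cv2) and the standard library are available. Lean on these libraries where they do the work, as an engineer would, in place of code of your own. Each camera call takes 0.05 s, during which the arm holds its last target. There are 200 camera calls.

## Working session

There is one attempt and no reset: what is moved stays moved. The work goes in short steps, Python scripts to look and compute and a tool call to move; the robot and the scene stay as the last step left them, time stands still between calls to the robot, and variables do not carry over. Pictures are saved under pics/ and viewed, about 8 in all and at most 12, crops included, and the job is handed in when it is done.

Besides the shell and the picture viewer there is one more tool, called after "Request:" by a JSON object that holds its "op" and its "data", one argument or row to a line. arm_command: Moves the arm, as the interface text tells. Its arguments: {"type":"object","properties":{"grip":{"type":"array"},"offset":{"type":"array"},"twist":{"type":"array"}},"required":["grip","offset","twist"]}

```bash
ls; mkdir -p pics
cat > h.py <<'E'
import numpy as np, cv2
from rig import env, viewer
def cam(name):
    s=env.observe(); c=viewer.capture(name); f=240/np.tan(np.radians(c["vertical_fov"])/2)
    if name=="wrist":
        T=np.array(c["tool_from_camera"]); R=np.array(s["ee_rot"])
        A=R@T[:3,:3]; e=np.array(s["position"])+R@T[:3,3]
    else: A=np.array(c["attitude"]); e=np.array(c["eye"])
    return dict(img=c["frame"],f=f,cx=c["cx"],cy=c["cy"],A=A,e=e)
def ray(k,px,z):
    px=np.atleast_2d(np.array(px,float))
    d=np.c_[(px[:,0]-k["cx"])/k["f"],(px[:,1]-k["cy"])/k["f"],np.ones(len(px))]@k["A"].T
    return k["e"]+d*((z-k["e"][2])/d[:,2])[:,None]
def proj(k,P):
    q=(np.atleast_2d(P)-k["e"])@k["A"]; return np.c_[q[:,0]/q[:,2]*k["f"]+k["cx"],q[:,1]/q[:,2]*k["f"]+k["cy"]]
def save(k,n): cv2.imwrite(f"pics/{n}.png",k["img"][:,:,::-1])
E
python3 - <<'E'
from h import *
for n in("top","scene"):
    k=cam(n);save(k,n+"0");print(n,k["f"],k["e"],k["A"].round(3).tolist(),k["cx"],k["cy"])
s=env.observe();print(np.round(s["ee_rot"],3),s["position"],s["ft_force"],s["time_s"])
E
```

```text
pics
top 510.6645219418825 [0.49756884 0.00595054 1.05509349] [[-0.007, -0.992, 0.125], [-1.0, 0.007, -0.002], [0.001, -0.125, -0.992]] 322.06460616545957 243.57930633882214
scene 484.04481609319953 [0.97868225 0.40920248 0.72247194] [[-0.745, 0.51, -0.431], [0.667, 0.577, -0.47], [0.009, -0.638, -0.77]] 327.0295800747774 238.7286332049379
[[-0.001 -0.959  0.284]
 [-0.002  0.284  0.959]
 [-1.     0.    -0.002]] [0.15591159 0.52695455 0.23023609] [-0.00083843  0.03972364  0.06063106] 0.1
```

View pics/top0.png

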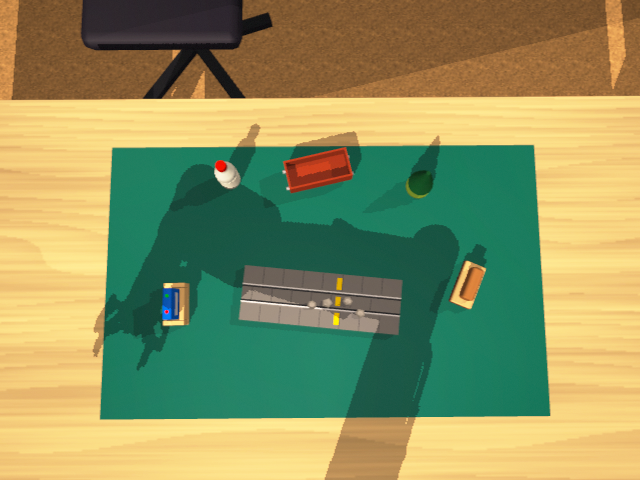

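View pics/scene0.png

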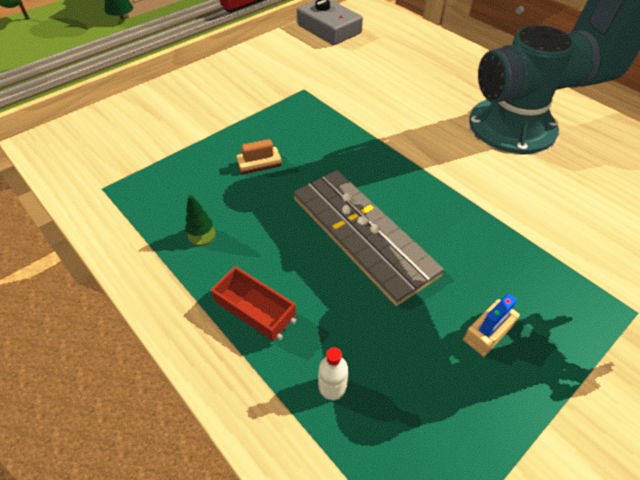

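Top view: module around (320,300) px, yellow mark around (338,302), four chips at about (312–360, 300–313), rubber at (468,284), tester in its tidy at (175,304). The glue, wagon and tree are beyond the module. Scene view agrees. Now I measure by masks.

Run:
```python
from h import *
k=cam("top");im=k["img"];hsv=cv2.cvtColor(im,cv2.COLOR_RGB2HSV);H,S,V=[hsv[...,i].astype(int) for i in range(3)]
def blobs(m,roi,z,name,amin=15):
    x0,y0,x1,y1=roi;mm=np.zeros_like(m,np.uint8);mm[y0:y1,x0:x1]=m[y0:y1,x0:x1]*255
    for c in cv2.findContours(mm,cv2.RETR_EXTERNAL,cv2.CHAIN_APPROX_NONE)[0]:
        if cv2.contourArea(c)<amin: continue
        w=ray(k,c.reshape(-1,2),z)[:,:2]
        (cx,cy),(a,b),t=cv2.minAreaRect((w*1000).astype(np.float32))
        bx=cv2.boxPoints(((cx,cy),(a,b),t));e=bx[1]-bx[0];e2=bx[2]-bx[1];L=e if np.hypot(*e)>np.hypot(*e2) else e2
        print(name,"c",round(cx,1),round(cy,1),"size",round(a,1),round(b,1),"longaxis deg",round(np.degrees(np.arctan2(L[1],L[0]))%180,1),"px",c.reshape(-1,2).mean(0).round(0))
blobs((S<70),(225,255,415,345),.022,"module",500)
blobs((H>18)&(H<33)&(S>150)&(V>90),(300,265,380,335),.022,"mark",10)
blobs((S>75)&((H<33)|(H>150)),(440,250,500,320),.022,"rubberall",50)
blobs((H<14)&(S>110),(440,250,500,320),.056,"rubbergrip",50)
blobs((S>60)&((H<33)|(H>150)),(150,270,200,335),.038,"tidy",50)
blobs((H>100)&(H<130)&(S>120),(150,270,200,335),.082,"tester",50)
c=cv2.resize(im[255:345,225:415],None,fx=4,fy=4,interpolation=cv2.INTER_CUBIC)
d=cv2.resize(np.hstack([im[245:325,430:510],im[265:345,140:220]]),None,fx=4,fy=4,interpolation=cv2.INTER_CUBIC)
d=np.hstack([d,np.zeros((d.shape[0],c.shape[1]-d.shape[1],3),np.uint8)])
o=np.vstack([c,d])[:600];cv2.imwrite("pics/crop1.png",o[...,::-1])
```

```text
module c 514.7 7.5 size 322.1 110.3 longaxis deg 84.1 px [321. 300.]
mark c 476.2 -22.9 size 11.0 22.9 longaxis deg 173.6 px [336. 318.]
mark c 511.9 -26.7 size 10.1 18.0 longaxis deg 179.3 px [337. 301.]
mark c 546.0 -30.2 size 10.7 23.4 longaxis deg 173.0 px [339. 284.]
rubberall c 542.7 -289.0 size 47.7 92.1 longaxis deg 156.8 px [467. 284.]
rubbergrip c 542.7 -286.8 size 27.5 66.4 longaxis deg 157.1 px [471. 284.]
tidy c 507.6 294.4 size 82.8 51.2 longaxis deg 0.3 px [178. 304.]
tester c 508.1 292.2 size 58.8 30.3 longaxis deg 1.6 px [170. 303.]
```

View pics/crop1.png

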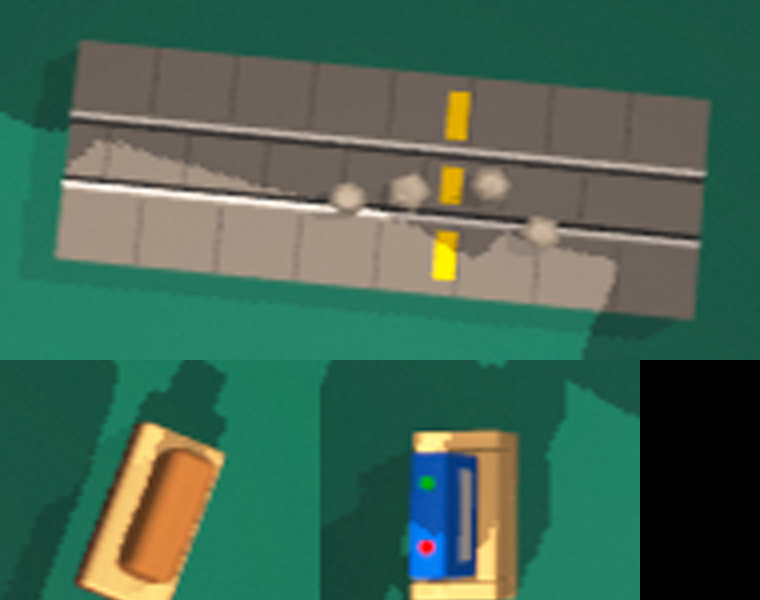

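Sizes check out: the module measures 322×110 and the mark axis agrees with the module's. The estimates (mm) are module (514.7, 7.5) with its axis at 84.1°, mark (511.4, -26.6), rubber about (542.5, -289.5) with its y axis at 157°, and tester about (508, 298) with y along world x. Next I move towards the rubber.

Request:
{"op": "arm_command", "data": {
  "grip": [85, 85, 85, 85, 85, 85, 85, 85],
  "offset": [
    [0, -40, -45],
    [0, -40, -45],
    [0, -40, -45],
    [0, -40, -45],
    [0, -40, -45],
    [0, -40, -45],
    [0, -40, -45],
    [0, -40, -45]
  ],
  "twist": [
    [0, 0, 0],
    [0, 0, 0],
    [0, 0, 0],
    [0, 0, 0],
    [0, 0, 0],
    [0, 0, 0],
    [0, 0, 0],
    [0, 0, 0]
  ]
}}

```text
time_s: 1.15
position: [0.3649, 0.0814, 0.2281]
ee_rot: [[0.001, -0.962, 0.274], [-0.005, 0.274, 0.962], [-1.0, -0.002, -0.005]]
ft_force: [0.3, 1.8, -0.3]
opening: 0.0849
```

```bash
cat >> h.py <<'E'
def go(x,y,z,ang):
    """remaining offset (mm, tool axes as they stand) and turn about tool x, to a TCP pose in mm with jaws at ang deg, tool down"""
    s=env.observe();R=np.array(s["ee_rot"]);p=np.array(s["position"])*1000
    a=np.degrees(np.arctan2(R[1,2],R[0,2]));d=(a-ang+90)%180-90
    t=np.radians(ang+ (180 if abs((a-ang+180)%360-180)>90 else 0));Z=np.array([np.cos(t),np.sin(t),0]);X=np.array([0,0,-1.])
    G=np.c_[X,np.cross(Z,X),Z];r=cv2.Rodrigues(R.T@G)[0].ravel()
    print("t",round(s["time_s"],2),"pos",p.round(1),"jaw",a.round(1),"offset",(R.T@(np.array([x,y,z])-p)).round(1),"twist",r.round(3),"F",np.round(s["ft_force"],2),"open",round(s["opening"]*1000,1),"q6",round(s["joint_pos"][5],2))
E
python3 -c "
from h import *
go(542.5,-289.5,200,67)"
```

```text
t 1.15 pos [364.9  81.4 228.1] jaw 74.1 offset [  30.3 -272.3 -307.9] twist [ 0.124 -0.005  0.002] F [ 0.34  1.77 -0.27] open 84.9 q6 -1.22
```

Request:
{"op": "arm_command", "data": {
  "grip": [85, 85, 85, 85, 85, 85, 85, 85],
  "offset": [
    [0, -39, -44],
    [4, -39, -44],
    [4, -39, -44],
    [4, -39, -44],
    [4, -39, -44],
    [4, -39, -44],
    [4, -38, -44],
    [0, 0, 0]
  ],
  "twist": [
    [0, 0, 0],
    [0, 0, 0],
    [0, 0, 0],
    [0, 0, 0],
    [0, 0, 0],
    [0, 0, 0],
    [0, 0, 0],
    [0.12, 0, 0]
  ]
}}

```text
time_s: 2.15
position: [0.5446, -0.3069, 0.2003]
ee_rot: [[-0.002, -0.918, 0.397], [-0.0, 0.397, 0.918], [-1.0, 0.001, -0.001]]
ft_force: [0.2, 0.2, -0.5]
opening: 0.0849
```

Run:
```python
from h import *
k=cam("wrist");save(k,"w1");go(542.5,-289.5,120,67)
im=k["img"];hsv=cv2.cvtColor(im,cv2.COLOR_RGB2HSV);H,S,V=[hsv[...,i].astype(int) for i in range(3)]
m=((S>75)&(H<33)).astype(np.uint8)*255
for nm,mm,z in(("base",m,.022),("grip",((H<14)&(S>110)).astype(np.uint8)*255,.056)):
  for c in cv2.findContours(mm,cv2.RETR_EXTERNAL,cv2.CHAIN_APPROX_NONE)[0]:
    if cv2.contourArea(c)>800: print(nm,cv2.minAreaRect((ray(k,c.reshape(-1,2),z)[:,:2]*1000).astype(np.float32)),c.reshape(-1,2).min(0),c.reshape(-1,2).max(0))
```

```text
t 2.2 pos [ 544.5 -305.4  201.3] jaw 66.5 offset [81.3  8.1 13.9] twist [-0.008 -0.    -0.001] F [ 0.14 -0.46 -0.57] open 84.8 q6 -1.76
base ((883.7921752929688, -188.13406372070312), (67.25110626220703, 52.73981475830078), 66.65674591064453) [511 439] [573 479]
base ((691.1798095703125, -634.4295654296875), (67.29042053222656, 52.7537727355957), 66.65675354003906) [ 63 439] [125 479]
base ((645.5546264648438, -467.3818664550781), (119.64556884765625, 56.72102355957031), 0.05337749049067497) [187 310] [257 424]
base ((541.7947998046875, -291.19903564453125), (43.38200759887695, 89.12753295898438), 66.64791870117188) [308 154] [358 255]
base ((486.0194091796875, -490.158203125), (179.3030242919922, 352.6214599609375), 53.953208923339844) [0 0] [197 384]
```

View pics/w1.png

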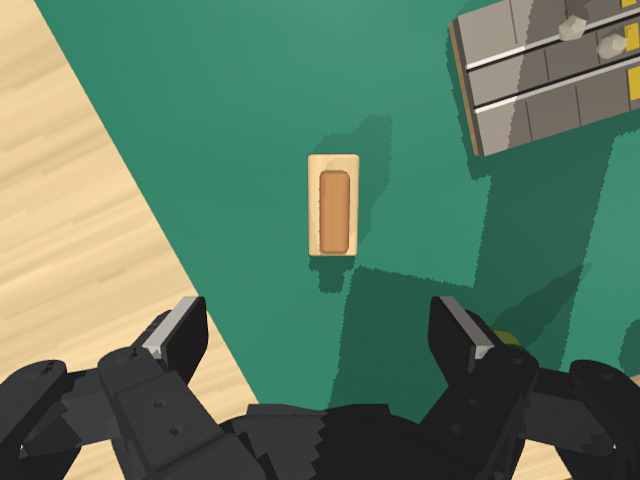

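The wrist view shows the rubber at px (333,205), which is (541.8, -291.2) mm with size 43.4×89.1 and jaw angle 66.65°. That matches, so I descend.

Request:
{"op": "arm_command", "data": {
  "grip": [85, 85, 85, 85, 85],
  "offset": [
    [0, 8, 12],
    [50, 0, 0],
    [50, 0, 0],
    [40, 0, 0],
    [0, 0, 0]
  ],
  "twist": [
    [0, 0, 0],
    [0, 0, 0],
    [0, 0, 0],
    [0, 0, 0],
    [0, 0, 0]
  ]
}}

```text
time_s: 2.82
position: [0.542, -0.284, 0.0616]
ee_rot: [[0.004, -0.922, 0.386], [-0.001, 0.386, 0.922], [-1.0, -0.004, 0.0]]
ft_force: [-0.1, 0.2, 0.4]
opening: 0.0851
```

```bash
python3 -c "
from h import *
go(541.8,-291.2,27,66.65)"
```

```text
t 2.83 pos [ 542.  -284.    61.6] jaw 67.3 offset [34.6 -2.5 -6.7] twist [0.011 0.    0.004] F [-0.06  0.15  0.45] open 85.1 q6 -1.75
```

Request:
{"op": "arm_command", "data": {
  "grip": [85, 85, 10, 10, 10, 10, 10, 10],
  "offset": [
    [28, -2.5, -6.5],
    [6, 0, 0],
    [0, 0, 0],
    [0, 0, 0],
    [0, 0, 0],
    [0, 0, 0],
    [0, 0, 0],
    [0, 0, 0]
  ],
  "twist": [
    [0.01, 0, 0],
    [0, 0, 0],
    [0, 0, 0],
    [0, 0, 0],
    [0, 0, 0],
    [0, 0, 0],
    [0, 0, 0],
    [0, 0, 0]
  ]
}}

```text
time_s: 3.82
position: [0.5479, -0.2911, 0.0404]
ee_rot: [[0.021, -0.921, 0.39], [-0.011, 0.39, 0.921], [-1.0, -0.023, -0.002]]
ft_force: [-0.2, -0.3, 0.4]
opening: 0.0228
```

```bash
python3 -c "
from h import *
go(541.8,-291.2,27,66.65)"
```

```text
t 3.83 pos [ 547.9 -291.1   40.4] jaw 67.1 offset [13.3  5.9 -2.4] twist [ 0.007 -0.002  0.023] F [-0.19 -0.29  0.39] open 22.8 q6 -1.75
```

Run:
```python
from h import *
k=cam("scene");p=proj(k,[[.542,-.291,.03]])[0].astype(int);print(p)
im=k["img"][p[1]-70:p[1]+50,p[0]-80:p[0]+80];w=cam("wrist")["img"]
a=cv2.resize(im,(560,420),interpolation=cv2.INTER_CUBIC)
cv2.imwrite("pics/s2.png",np.hstack([a,cv2.resize(w[150:480,200:440],(240,420))])[...,::-1]);go(541.8,-291.2,27,66.65)
```

```text
[258 153]
t 3.92 pos [ 547.9 -291.1   40.4] jaw 67.1 offset [13.3  5.9 -2.5] twist [ 0.007 -0.002  0.023] F [-0.42 -0.29 -0.57] open 22.7 q6 -1.75
```

View pics/s2.png

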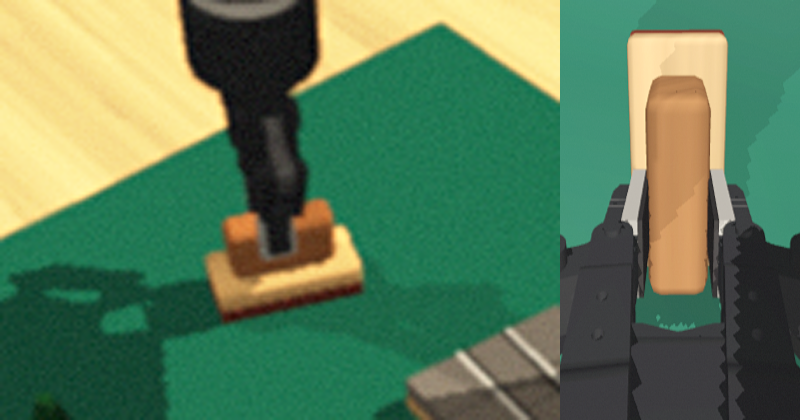

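The pads hold the grip squarely. The arm rose during closing, so I will lower gently until the pad touches the bench, which gives the held height.

Request:
{"op": "arm_command", "data": {
  "grip": [10, 10, 10],
  "offset": [
    [4, 0, 0],
    [3, 0, 0],
    [0, 0, 0]
  ],
  "twist": [
    [0, 0, 0.01],
    [0, 0, 0.01],
    [0, 0, 0]
  ]
}}

```text
time_s: 4.3
position: [0.5492, -0.292, 0.0415]
ee_rot: [[0.005, -0.921, 0.39], [-0.005, 0.39, 0.921], [-1.0, -0.007, -0.003]]
ft_force: [-0.0, -0.3, -1.3]
opening: 0.0224
```

Request:
{"op": "arm_command", "data": {
  "grip": [10],
  "offset": [
    [12, 0, 0]
  ],
  "twist": [
    [0, 0, 0]
  ]
}}

```text
time_s: 4.42
position: [0.5498, -0.2929, 0.0395]
ee_rot: [[0.007, -0.921, 0.389], [-0.008, 0.389, 0.921], [-1.0, -0.009, -0.004]]
ft_force: [-28.1, 14.9, 71.6]
opening: 0.0225
```

```bash
python3 -c "
from h import *
go(541.8,-291.2,27,66.65); cam('top');cam('top'); go(541.8,-291.2,27,66.65)"
```

```text
t 4.42 pos [ 549.8 -292.9   39.5] jaw 67.1 offset [12.4  8.1 -1.4] twist [ 0.008 -0.004  0.009] F [-28.13  14.91  71.64] open 22.5 q6 -1.75
t 4.53 pos [ 549.9 -293.    39.6] jaw 67.1 offset [12.6  8.2 -1.5] twist [ 0.008 -0.005  0.011] F [-16.12   8.87  38.17] open 22.2 q6 -1.75
```

Request:
{"op": "arm_command", "data": {
  "grip": [10, 10, 10, 10, 10],
  "offset": [
    [-30, 0, 0],
    [-50, 0, 0],
    [0, 0, 0],
    [0, 0, 0],
    [0, 0, 0]
  ],
  "twist": [
    [0, 0, 0],
    [0, 0, 0],
    [-0.15, 0, 0],
    [-0.15, 0, 0],
    [0, 0, 0]
  ]
}}

```text
time_s: 5.15
position: [0.5487, -0.2923, 0.1216]
ee_rot: [[0.008, -0.996, 0.092], [-0.009, 0.092, 0.996], [-1.0, -0.009, -0.008]]
ft_force: [-0.3, -0.6, -2.0]
opening: 0.0226
```

Run:
```python
from h import *
k=cam("scene");w=cam("wrist");go(530.4,81,110,84.1)
s=env.observe();P=np.array(s["position"]);p=proj(k,P)[0].astype(int);print(p)
im=k["img"][p[1]-60:p[1]+60,p[0]-80:p[0]+80]
a=cv2.resize(im,(560,420),interpolation=cv2.INTER_CUBIC)
cv2.imwrite("pics/s3.png",np.hstack([a,cv2.resize(w["img"][150:480,200:440],(240,420))])[...,::-1])
# pixel predictions of the pad's lower corners in the crop for underside z offsets below TCP
R=np.array(s["ee_rot"])
for h in(.027,.034,.041):
    C=[P+R@np.array([h,.008+sy*.045,sz*.022]) for sy,sz in((1,1),(-1,1),(1,-1),(-1,-1))]
    print(h,((proj(k,C)-(p-[80,60]))*3.5).round(0).tolist(), ((proj(w,C)-[200,150])*[1,420/330]+[560,0]).round(0).tolist())
```

```text
t 5.25 pos [ 548.3 -292.   120.8] jaw 84.7 offset [  7.8  52.5 369.8] twist [ 0.01  -0.007  0.007] F [-0.48 -0.1  -1.93] open 22.5 q6 -2.06
[251 119]
0.027 [[381.0, 238.0], [250.0, 294.0], [342.0, 201.0], [212.0, 254.0]] [[726.0, 24.0], [720.0, 250.0], [628.0, 24.0], [634.0, 250.0]]
0.034 [[382.0, 247.0], [251.0, 303.0], [343.0, 210.0], [213.0, 264.0]] [[724.0, 23.0], [719.0, 241.0], [630.0, 23.0], [636.0, 241.0]]
0.041 [[383.0, 256.0], [253.0, 313.0], [344.0, 220.0], [215.0, 273.0]] [[723.0, 21.0], [717.0, 233.0], [632.0, 21.0], [637.0, 233.0]]
```

View pics/s3.png

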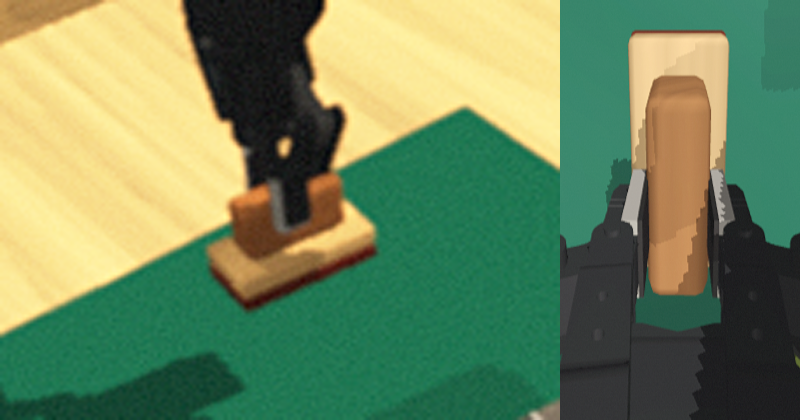

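The scene crop fits a rubber underside about 40 mm below the TCP, consistent with the bench touch at TCP z≈40. The rubber sits square, offset about 5 mm in tool +y. Now I carry it above the +x end of the chips.

Request:
{"op": "arm_command", "data": {
  "grip": [10, 10, 10, 10, 10, 10, 10, 10],
  "offset": [
    [0, 8, 53],
    [0, 8, 53],
    [0, 8, 53],
    [0, 8, 53],
    [0, 8, 53],
    [0, 8, 53],
    [0, 7, 53],
    [0, 0, 0]
  ],
  "twist": [
    [0, 0, 0],
    [0, 0, 0],
    [0, 0, 0],
    [0, 0, 0],
    [0, 0, 0],
    [0, 0, 0],
    [0, 0, 0],
    [0.01, -0.007, 0.007]
  ]
}}

```text
time_s: 6.25
position: [0.5279, 0.0933, 0.1114]
ee_rot: [[-0.007, -0.993, 0.122], [0.002, 0.122, 0.993], [-1.0, 0.007, 0.002]]
ft_force: [-0.7, -0.2, -1.8]
opening: 0.0224
```

```bash
python3 -c "
from h import *
go(527.5,82,64,84.1)"
```

```text
t 6.25 pos [527.9  93.3 111.4] jaw 83.0 offset [ 47.4  -1.3 -11.4] twist [-0.019  0.002 -0.007] F [-0.75 -0.19 -1.85] open 22.4 q6 -1.38
```

Request:
{"op": "arm_command", "data": {
  "grip": [10, 10, 10, 10],
  "offset": [
    [30, 0, -4],
    [13, 0, -2],
    [2, 0, 0],
    [0, 0, 0]
  ],
  "twist": [
    [-0.02, 0, -0.007],
    [0, 0, 0],
    [0, 0, 0],
    [0, 0, 0]
  ]
}}

```text
time_s: 6.75
position: [0.5278, 0.0851, 0.0653]
ee_rot: [[0.0, -0.994, 0.107], [0.0, 0.107, 0.994], [-1.0, -0.0, 0.0]]
ft_force: [0.6, -0.1, -2.0]
opening: 0.0225
```

```bash
python3 -c "
from h import *
go(527.5,82,64,84.1)
c=np.array([.103,.995]);print(500*c)
go(527.5-25.6,82-247,64,84.1)"
```

```text
t 6.75 pos [527.8  85.1  65.3] jaw 83.8 offset [ 1.3 -0.  -3.1] twist [-0.005  0.     0.   ] F [ 0.6  -0.09 -1.98] open 22.5 q6 -1.41
[ 51.5 497.5]
t 6.75 pos [527.8  85.1  65.3] jaw 83.8 offset [   1.2   -1.1 -251.4] twist [-0.005  0.     0.   ] F [ 0.6  -0.09 -1.98] open 22.5 q6 -1.41
```

Request:
{"op": "arm_command", "data": {
  "grip": [10, 10, 10, 10, 10, 10, 10, 10],
  "offset": [
    [1, 0, -10],
    [0, 0, -15],
    [0, 0, -16],
    [0, 0, -16],
    [0, 0, -16],
    [0, 0, -16],
    [0, 0, -16],
    [0, 0, -16]
  ],
  "twist": [
    [-0.005, 0, 0],
    [0, 0, 0],
    [0, 0, 0],
    [0, 0, 0],
    [0, 0, 0],
    [0, 0, 0],
    [0, 0, 0],
    [0, 0, 0]
  ]
}}

```text
time_s: 7.75
position: [0.5161, -0.0446, 0.067]
ee_rot: [[0.006, -0.995, 0.104], [-0.001, 0.104, 0.995], [-1.0, -0.006, -0.0]]
ft_force: [-0.3, -0.1, -1.5]
opening: 0.0226
```

```bash
python3 -c "
from h import *
go(527.5-25.6,82-247,64,84.1)"
```

```text
t 7.75 pos [516.1 -44.6  67. ] jaw 84.0 offset [   3.     1.6 -121.2] twist [-0.001 -0.     0.006] F [-0.26 -0.1  -1.5 ] open 22.6 q6 -1.66
```

Request:
{"op": "arm_command", "data": {
  "grip": [10, 10, 10, 10, 10, 10, 10, 10],
  "offset": [
    [3, 1, -14],
    [1, 0, -16],
    [0, 0, -16],
    [0, 0, -16],
    [0, 0, -16],
    [0, 0, -16],
    [0, 0, -16],
    [0, 0, -16]
  ],
  "twist": [
    [0, 0, 0.006],
    [0, 0, 0],
    [0, 0, 0],
    [0, 0, 0],
    [0, 0, 0],
    [0, 0, 0],
    [0, 0, 0],
    [0, 0, 0]
  ]
}}

```text
time_s: 8.75
position: [0.5009, -0.1789, 0.0626]
ee_rot: [[-0.001, -0.995, 0.104], [-0.0, 0.104, 0.995], [-1.0, 0.001, -0.0]]
ft_force: [0.1, 0.2, -2.9]
opening: 0.0228
```

Run:
```python
from h import *
go(527.5-25.6,82-247,64,84.1)
k=cam("top");save(k,"t2")
a=cv2.resize(k["img"][250:350,225:425],None,fx=4,fy=4,interpolation=cv2.INTER_CUBIC);cv2.imwrite("pics/t2c.png",a[...,::-1])
```

```text
t 8.75 pos [ 500.9 -178.9   62.6] jaw 84.0 offset [-1.4  0.5 13.9] twist [-0.001 -0.    -0.001] F [ 0.14  0.23 -2.87] open 22.8 q6 -1.92
```

View pics/t2c.png

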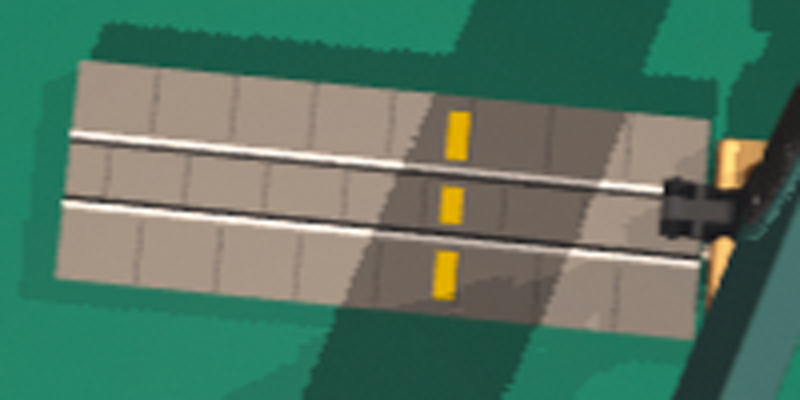

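The module is clear of chips and its mark is clean at about px (338,300). I lift, move out over the bench, and look for where the chips landed.

Request:
{"op": "arm_command", "data": {
  "grip": [10, 10, 10, 10, 10],
  "offset": [
    [-40, 0, 0],
    [-20, 0, -45],
    [0, 0, -45],
    [0, 0, -45],
    [0, 0, 0]
  ],
  "twist": [
    [0, 0, 0],
    [0, 0, 0],
    [0, 0, 0],
    [0, 0, 0],
    [0, 0, 0]
  ]
}}

```text
time_s: 9.43
position: [0.4862, -0.3199, 0.1245]
ee_rot: [[-0.001, -0.995, 0.104], [-0.003, 0.104, 0.995], [-1.0, 0.0, -0.003]]
ft_force: [0.4, 0.3, -1.6]
opening: 0.0229
```

Run:
```python
from h import *
go(490,-310,44,84)
for n in("top","scene"):
    k=cam(n);hsv=cv2.cvtColor(k["img"],cv2.COLOR_RGB2HSV)
    m=((hsv[...,1]<90)&(hsv[...,2]>70)).astype(np.uint8)*255
    for c in cv2.findContours(m,cv2.RETR_EXTERNAL,cv2.CHAIN_APPROX_NONE)[0]:
        if 12<cv2.contourArea(c)<400:
            w=ray(k,c.reshape(-1,2).mean(0),.006)[0]*1000
            if 250<w[0]<750 and -450<w[1]<0: print(n,w.round(0),cv2.contourArea(c),c.reshape(-1,2).mean(0).round(0),k["img"][tuple(c.reshape(-1,2).mean(0).astype(int)[::-1])])
    save(k,n+"3")
```

```text
t 9.43 pos [ 486.2 -319.9  124.5] jaw 84.0 offset [80.5 -2.8 10.5] twist [ 0.001 -0.003 -0.   ] F [ 0.38  0.31 -1.59] open 22.9 q6 -2.14
top [ 287. -334.    6.] 132.5 [493. 414.] [103 148 139]
top [ 487. -192.    6.] 62.0 [418. 313.] [254 251 239]
top [ 490. -342.    6.] 78.0 [492. 310.] [81 75 74]
top [ 507. -417.    6.] 87.0 [528. 302.] [103 101  88]
scene [ 485. -194.    6.] 60.5 [308. 173.] [255 253 241]
```

Run:
```python
import cv2,numpy as np
a=cv2.imread("pics/top3.png")[230:370,380:560];b=cv2.imread("pics/scene3.png")[90:230,200:380]
cv2.imwrite("pics/c3.png",np.hstack([cv2.resize(i,(400,311),interpolation=cv2.INTER_CUBIC) for i in(a,b)]))
```

```text
(no output)
```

View pics/c3.png

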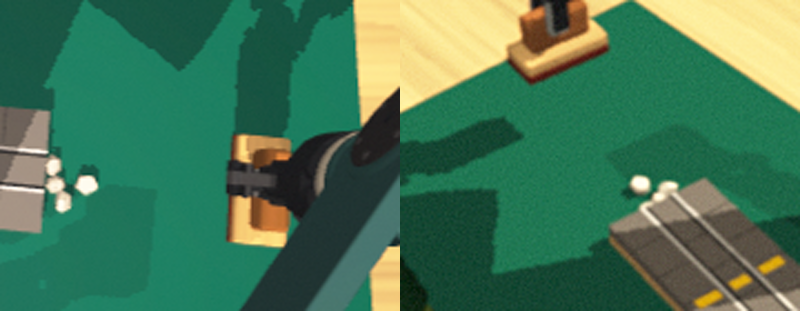

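All four chips lie on the mat just off the module's end, top-crop px (54–88, 165–203). The bench below the rubber is clear, so I put it down.

Request:
{"op": "arm_command", "data": {
  "grip": [10, 10, 10, 10],
  "offset": [
    [45, 0, 0],
    [28, 0, 0],
    [5, 0, 0],
    [0, 0, 0]
  ],
  "twist": [
    [0, 0, 0],
    [0, 0, 0],
    [0, 0, 0],
    [0, 0, 0]
  ]
}}

```text
time_s: 10.02
position: [0.4884, -0.3129, 0.0459]
ee_rot: [[0.001, -0.995, 0.096], [0.0, 0.096, 0.995], [-1.0, -0.001, 0.0]]
ft_force: [0.2, 0.8, -0.7]
opening: 0.0226
```

Request:
{"op": "arm_command", "data": {
  "grip": [10, 10, 50, 85, 85, 85],
  "offset": [
    [3, 0, 0],
    [1, 0, 0],
    [0, 0, 0],
    [0, 0, 0],
    [0, 0, 0],
    [0, 0, 0]
  ],
  "twist": [
    [0, 0, 0],
    [0, 0, 0],
    [0, 0, 0],
    [0, 0, 0],
    [0, 0, 0],
    [0, 0, 0]
  ]
}}

```text
time_s: 10.78
position: [0.4914, -0.3146, 0.0474]
ee_rot: [[0.009, -0.995, 0.095], [-0.006, 0.095, 0.995], [-1.0, -0.01, -0.005]]
ft_force: [0.3, -0.1, -0.7]
opening: 0.0851
```

```bash
python3 -c "
from h import *
go(500,298,200,90)"
```

```text
t 10.78 pos [ 491.4 -314.6   47.4] jaw 84.6 offset [-156.    48.1  609.9] twist [-0.095 -0.005  0.01 ] F [ 0.31 -0.14 -0.65] open 85.1 q6 -2.14
```

Request:
{"op": "arm_command", "data": {
  "grip": [85, 85, 85, 85, 85, 85, 85, 85],
  "offset": [
    [-50, 0, 0],
    [-55, 0, 0],
    [-50, 0, 0],
    [0, 5, 60],
    [0, 5, 60],
    [0, 5, 60],
    [0, 5, 60],
    [0, 5, 60]
  ],
  "twist": [
    [0, 0, 0],
    [0, 0, 0],
    [0, 0, 0],
    [0, 0, 0],
    [0, 0, 0],
    [0, 0, 0],
    [0, 0, 0],
    [0, 0, 0]
  ]
}}

```text
time_s: 11.78
position: [0.4949, -0.0089, 0.2067]
ee_rot: [[0.013, -0.994, 0.105], [-0.005, 0.105, 0.994], [-1.0, -0.014, -0.003]]
ft_force: [1.0, 0.0, 0.5]
opening: 0.0852
```

Run:
```python
from h import *
go(500,298,200,90)
k=cam("top");hsv=cv2.cvtColor(k["img"],cv2.COLOR_RGB2HSV).astype(int);H,S,V=[hsv[...,i] for i in range(3)]
m=((S>75)&((H<33)|(H>150))).astype(np.uint8)*255;m[:,:435]=0;m[:,525:]=0;m[:230]=0;m[390:]=0
for c in cv2.findContours(m,cv2.RETR_EXTERNAL,cv2.CHAIN_APPROX_NONE)[0]:
    if cv2.contourArea(c)>100: print(cv2.minAreaRect((ray(k,c.reshape(-1,2),.022)[:,:2]*1000).astype(np.float32)))
```

```text
t 11.78 pos [494.9  -8.9 206.7] jaw 84.0 offset [  5.2  27.3 305.8] twist [-0.105 -0.004  0.014] F [0.98 0.   0.49] open 85.2 q6 -1.6
((485.989990234375, -310.14508056640625), (48.998741149902344, 89.76239776611328), 85.2439193725586)
```

Request:
{"op": "arm_command", "data": {
  "grip": [85, 85, 85, 85, 85, 85, 85],
  "offset": [
    [0, 5, 55],
    [0, 5, 55],
    [0, 5, 55],
    [0, 5, 55],
    [0, 5, 55],
    [0, 5, 25],
    [0, 0, 0]
  ],
  "twist": [
    [0, 0, 0.014],
    [0, 0, 0],
    [0, 0, 0],
    [0, 0, 0],
    [0, 0, 0],
    [-0.1, 0, 0],
    [0, 0, 0]
  ]
}}

```text
time_s: 12.7
position: [0.4933, 0.3082, 0.2078]
ee_rot: [[0.001, -1.0, -0.008], [0.003, -0.008, 1.0], [-1.0, -0.001, 0.003]]
ft_force: [1.0, -0.9, 0.6]
opening: 0.0851
```

Run:
```python
from h import *
go(508,298,200,90)
k=cam("wrist");save(k,"w2");im=k["img"];hsv=cv2.cvtColor(im,cv2.COLOR_RGB2HSV).astype(int);H,S,V=[hsv[...,i] for i in range(3)]
for nm,m,z in(("tester",(H>100)&(H<130)&(S>120),.082),("tidy",(S>60)&(H<33),.038)):
  for c in cv2.findContours(m.astype(np.uint8)*255,cv2.RETR_EXTERNAL,cv2.CHAIN_APPROX_NONE)[0]:
    if cv2.contourArea(c)>600: print(nm,np.round(np.hstack([np.ravel(v) for v in cv2.minAreaRect((ray(k,c.reshape(-1,2),z)[:,:2]*1000).astype(np.float32))]),1),c.reshape(-1,2).min(0),c.reshape(-1,2).max(0))
```

```text
t 12.7 pos [493.3 308.2 207.8] jaw 90.5 offset [  7.8 -14.6 -10.3] twist [0.008 0.003 0.001] F [ 0.96 -0.93  0.61] open 85.1 q6 -1.12
tester [502.8 299.   67.1  17.3   1.1] [293 198] [316 284]
tidy [7.538e+02 6.800e+01 4.650e+01 5.080e+01 2.000e-01] [ 63 443] [110 479]
tidy [7.491e+02 5.503e+02 5.180e+01 6.710e+01 2.000e-01] [511 439] [574 479]
tidy [505.  299.   87.6  41.8   1. ] [281 180] [330 278]
tidy [500.7 503.6 368.2 163.3  13.5] [456   0] [639 387]
```

View pics/w2.png

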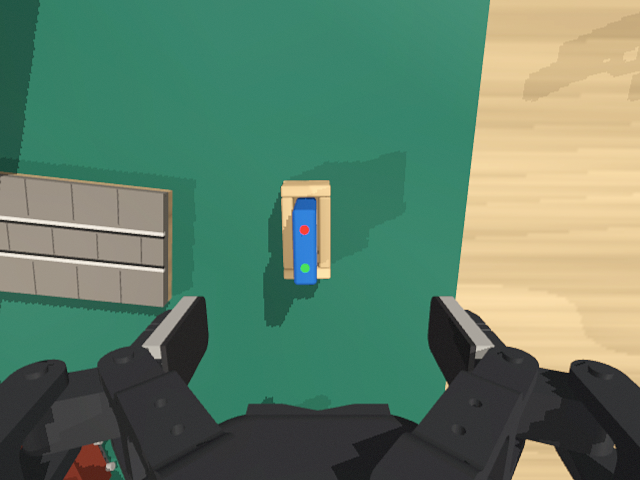

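The tester stands at px (305,240). Its top-face centre is about (506.5, 299), y axis at 1°, which agrees with the tidy outline (42×84 plus the visible side). I descend over it.

Request:
{"op": "arm_command", "data": {
  "grip": [85, 85, 85, 85, 85],
  "offset": [
    [0, -13, -9],
    [50, 0, 0],
    [40, 0, 0],
    [20, 0, 0],
    [0, 0, 0]
  ],
  "twist": [
    [-0.01, 0.003, 0],
    [0, 0, 0],
    [0, 0, 0],
    [0, 0, 0],
    [0, 0, 0]
  ]
}}

```text
time_s: 13.38
position: [0.5138, 0.288, 0.0969]
ee_rot: [[0.007, -1.0, -0.004], [-0.003, -0.004, 1.0], [-1.0, -0.007, -0.003]]
ft_force: [-0.8, -0.7, -0.1]
opening: 0.0849
```

```bash
python3 -c "
from h import *
go(506.5,299,55,91.05)"
```

```text
t 13.38 pos [513.8 288.   96.9] jaw 90.2 offset [41.8  7.5 11.1] twist [-0.015 -0.003  0.007] F [-0.8  -0.74 -0.15] open 84.9 q6 -1.16
```

Request:
{"op": "arm_command", "data": {
  "grip": [85, 85, 85],
  "offset": [
    [0, 7, 10],
    [0, 0, 0],
    [25, 0, 0]
  ],
  "twist": [
    [-0.015, 0, 0.007],
    [0, 0, 0],
    [0, 0, 0]
  ]
}}

```text
time_s: 13.75
position: [0.5114, 0.2987, 0.0785]
ee_rot: [[0.012, -1.0, -0.017], [0.002, -0.017, 1.0], [-1.0, -0.012, 0.002]]
ft_force: [-0.4, 0.6, 0.7]
opening: 0.0851
```

```bash
python3 -c "
from h import *
go(506.5,299,55,91.05)"
```

```text
t 13.75 pos [511.4 298.7  78.5] jaw 91.0 offset [23.4  5.2  0.3] twist [-0.001  0.002  0.012] F [-0.36  0.58  0.69] open 85.1 q6 -1.15
```

Request:
{"op": "arm_command", "data": {
  "grip": [85, 85, 85],
  "offset": [
    [20, 5, 0],
    [3, 0, 0],
    [1, 0, 0]
  ],
  "twist": [
    [0, 0.002, 0.012],
    [0, 0, 0],
    [0, 0, 0]
  ]
}}

```text
time_s: 14.12
position: [0.5064, 0.299, 0.0541]
ee_rot: [[-0.0, -1.0, -0.018], [-0.0, -0.018, 1.0], [-1.0, 0.0, -0.0]]
ft_force: [-0.1, -0.3, 0.4]
opening: 0.0851
```

```bash
python3 -c "
from h import *
go(506.5,299,55,91.05)"
```

```text
t 14.12 pos [506.4 299.   54.1] jaw 91.0 offset [-0.9 -0.1 -0. ] twist [-0. -0. -0.] F [-0.12 -0.25  0.39] open 85.1 q6 -1.15
```

Well aligned. Close.

Request:
{"op": "arm_command", "data": {
  "grip": [5, 5, 5, 5, 5, 5],
  "offset": [
    [0, 0, 0],
    [0, 0, 0],
    [0, 0, 0],
    [0, 0, 0],
    [0, 0, 0],
    [0, 0, 0]
  ],
  "twist": [
    [0, 0, 0],
    [0, 0, 0],
    [0, 0, 0],
    [0, 0, 0],
    [0, 0, 0],
    [0, 0, 0]
  ]
}}

```text
time_s: 14.88
position: [0.5077, 0.2995, 0.0564]
ee_rot: [[0.003, -1.0, -0.018], [0.001, -0.018, 1.0], [-1.0, -0.003, 0.001]]
ft_force: [0.4, 0.1, 0.6]
opening: 0.0169
```

```bash
python3 -c "
from h import *
go(506.5,299,55,91.05)"
```

```text
t 14.88 pos [507.7 299.5  56.4] jaw 91.0 offset [ 1.4  1.2 -0.5] twist [-0.     0.001  0.003] F [0.4  0.07 0.65] open 16.9 q6 -1.15
```

Request:
{"op": "arm_command", "data": {
  "grip": [5, 5, 5, 5, 5],
  "offset": [
    [-25, 0, 0],
    [-40, 0, 0],
    [-40, 0, 0],
    [0, 0, 0],
    [0, 0, 0]
  ],
  "twist": [
    [0, 0, 0],
    [0, 0, 0],
    [0, 0, 0],
    [0.12, 0, 0],
    [0, 0, 0]
  ]
}}

```text
time_s: 15.5
position: [0.5069, 0.2988, 0.1624]
ee_rot: [[0.001, -0.995, 0.104], [-0.0, 0.104, 0.995], [-1.0, -0.001, -0.0]]
ft_force: [-0.0, -0.7, -2.2]
opening: 0.0169
```

Run:
```python
from h import *
go(511.4,-26.6,120,84.1)
k=cam("scene");w=cam("wrist");s=env.observe();P=np.array(s["position"]);p=proj(k,P)[0].astype(int);print(p)
save(k,"s4");save(w,"w4")
im=k["img"][p[1]-60:p[1]+60,p[0]-60:p[0]+60]
cv2.imwrite("pics/c4.png",np.hstack([cv2.resize(im,(480,480),interpolation=cv2.INTER_CUBIC),w["img"][:,180:480]])[...,::-1])
R=np.array(s["ee_rot"])
H,S,V=[cv2.cvtColor(w["img"],cv2.COLOR_RGB2HSV)[...,i].astype(int) for i in range(3)]
m=((H>100)&(H<130)&(S>120)).astype(np.uint8)*255
c=max(cv2.findContours(m,0,2)[0],key=cv2.contourArea).reshape(-1,2);print("wrist blue bbox",c.min(0),c.max(0))
for h in(-.027,):  # tester top 27 mm behind TCP
  C=[P+R@np.array([h,sy*.03,sz*.009]) for sy in(1,-1) for sz in(-1,1)]
  print("wrist pred top",proj(w,C).round(0).tolist())
B=[P+R@np.array([.035,sy*.03,sz*.009]) for sy in(1,-1) for sz in(-1,1)]
print("wrist pred bottom",proj(w,B).round(0).tolist())
print("scene pred bot/top",((proj(k,B)-p+60)*4).round(0).tolist(),((proj(k,C)-p+60)*4).round(0).tolist())
```

```text
t 15.5 pos [506.9 298.8 162.4] jaw 84.0 offset [  42.5  -38.4 -323.2] twist [-0.001 -0.     0.001] F [-0.   -0.66 -2.18] open 16.9 q6 -1.03
[519 276]
wrist blue bbox [292 218] [343 403]
wrist pred top [[289.0, 254.0], [344.0, 254.0], [292.0, 409.0], [341.0, 409.0]]
wrist pred bottom [[298.0, 215.0], [335.0, 215.0], [300.0, 327.0], [334.0, 326.0]]
scene pred bot/top [[245.0, 241.0], [283.0, 273.0], [136.0, 319.0], [174.0, 353.0]] [[300.0, 139.0], [342.0, 172.0], [186.0, 219.0], [228.0, 255.0]]
```

View pics/c4.png

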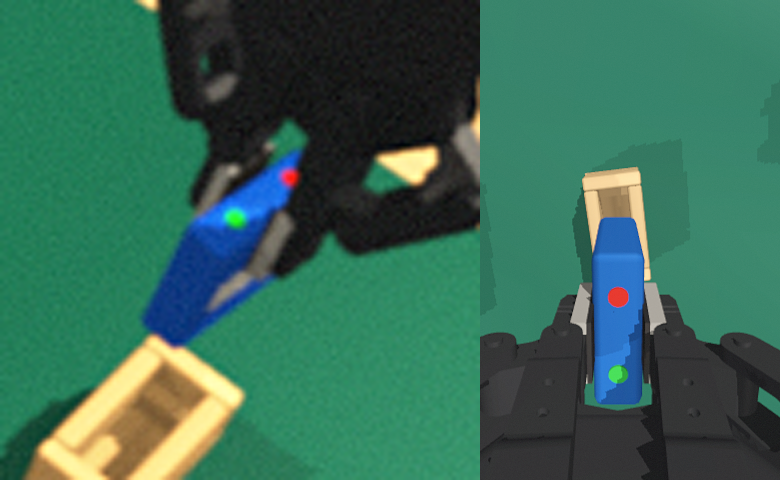

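The tester is held upright and square, and its edges match the predicted pixels within 3–6 px. It is clear of the tidy. I move to the mark.

Request:
{"op": "arm_command", "data": {
  "grip": [5, 5, 5, 5, 5, 5, 5, 5],
  "offset": [
    [0, -5, -46],
    [0, -5, -46],
    [0, -5, -46],
    [0, -6, -46],
    [10, -6, -46],
    [15, -5, -46],
    [15, -5, -40],
    [0, 0, 0]
  ],
  "twist": [
    [0, 0, 0],
    [0, 0, 0],
    [0, 0, 0],
    [0, 0, 0],
    [0, 0, 0],
    [0, 0, 0],
    [0, 0, 0],
    [0, 0, 0]
  ]
}}

```text
time_s: 16.6
position: [0.5095, -0.0282, 0.1144]
ee_rot: [[-0.009, -0.996, 0.089], [-0.001, 0.089, 0.996], [-1.0, 0.009, -0.002]]
ft_force: [0.7, 0.9, -0.8]
opening: 0.0169
```

```bash
cat > m.py <<'E'
from h import *
go(511.3,-26.5,80,84.1)
for n in("wrist","top"):
    k=cam(n);H,S,V=[cv2.cvtColor(k["img"],cv2.COLOR_RGB2HSV)[...,i].astype(int) for i in range(3)]
    m=((H>18)&(H<33)&(S>150)&(V>70)).astype(np.uint8)*255
    for c in cv2.findContours(m,0,1)[0]:
        if cv2.contourArea(c)<15: continue
        (a,b),sz,t=cv2.minAreaRect((ray(k,c.reshape(-1,2),.022)[:,:2]*1000).astype(np.float32))
        if 450<a<570 and -80<b<30: print(n,round(a,1),round(b,1),np.round(sz,1),round(t,1),c.reshape(-1,2).mean(0).round(0))
    save(k,n+"5")
E
python3 m.py
```

```text
t 16.6 pos [509.5 -28.2 114.4] jaw 84.9 offset [34.3 -1.9  1.9] twist [ 0.014 -0.002 -0.009] F [ 0.72  0.86 -0.81] open 16.9 q6 -1.65
wrist 476.1 -23.1 [10.  23.7] 83.5 [321. 192.]
```

The wrist view puts the near dab at (476.1, -23.1), against (476.2, -22.9) from the top view. They agree, so I descend.

Request:
{"op": "arm_command", "data": {
  "grip": [5, 5, 5, 5],
  "offset": [
    [15, -2, 2],
    [15, 0, 0],
    [4, 0, 0],
    [0, 0, 0]
  ],
  "twist": [
    [0.014, -0.002, -0.009],
    [0, 0, 0],
    [0, 0, 0],
    [0, 0, 0]
  ]
}}

```text
time_s: 17.2
position: [0.5138, -0.0204, 0.0821]
ee_rot: [[0.005, -0.996, 0.093], [0.002, 0.093, 0.996], [-1.0, -0.005, 0.002]]
ft_force: [0.2, -0.2, -0.9]
opening: 0.0167
```

```bash
python3 -c "
from h import *
go(511.2,-26.5,65,84.1)"
```

```text
t 17.2 pos [513.8 -20.4  82.1] jaw 84.6 offset [17.1  2.1 -6.4] twist [0.009 0.002 0.005] F [ 0.21 -0.17 -0.87] open 16.7 q6 -1.63
```

Request:
{"op": "arm_command", "data": {
  "grip": [5, 5, 5, 5],
  "offset": [
    [5, 2, -5],
    [5, 0, 0],
    [2, 0, 0],
    [0, 0, 0]
  ],
  "twist": [
    [0.009, 0.002, 0.005],
    [0, 0, 0],
    [0, 0, 0],
    [0, 0, 0]
  ]
}}

```text
time_s: 17.7
position: [0.512, -0.0256, 0.0705]
ee_rot: [[0.002, -0.995, 0.103], [-0.0, 0.103, 0.995], [-1.0, -0.002, 0.0]]
ft_force: [-0.9, 0.9, -0.6]
opening: 0.0167
```

```bash
python3 -c "
from h import *
go(511.2,-26.5,65,84.1)"
```

```text
t 17.7 pos [512.  -25.6  70.5] jaw 84.1 offset [ 5.5  0.7 -1. ] twist [0.    0.    0.002] F [-0.91  0.9  -0.58] open 16.7 q6 -1.63
```

Request:
{"op": "arm_command", "data": {
  "grip": [5, 5],
  "offset": [
    [4, 0.7, -1],
    [0, 0, 0]
  ],
  "twist": [
    [0, 0, 0.002],
    [0, 0, 0]
  ]
}}

```text
time_s: 17.95
position: [0.5114, -0.0267, 0.0666]
ee_rot: [[0.001, -0.995, 0.103], [-0.0, 0.103, 0.995], [-1.0, -0.001, -0.0]]
ft_force: [0.6, -0.7, -1.1]
opening: 0.0167
```

```bash
cat > f.py <<'E'
from h import *
go(511.2,-26.5,62,84.1);F=[]
for i in range(4): cam("top");F.append(env.observe()["ft_force"])
print(np.round(F,2));go(511.2,-26.5,62,84.1)
E
python3 f.py
```

```text
t 17.95 pos [511.4 -26.7  66.6] jaw 84.1 offset [4.6 0.2 0.1] twist [ 0.    -0.     0.001] F [ 0.58 -0.68 -1.11] open 16.7 q6 -1.63
[[ 0.02 -0.54 -0.16]
 [-0.21 -0.44  0.37]
 [ 0.81 -0.46 -0.4 ]
 [-0.13 -0.14 -0.02]]
t 18.15 pos [511.6 -26.5  66.9] jaw 84.1 offset [4.9 0.4 0. ] twist [0.    0.    0.001] F [-0.13 -0.14 -0.02] open 17.0 q6 -1.63
```

Request:
{"op": "arm_command", "data": {
  "grip": [5, 5],
  "offset": [
    [2.5, 0, 0],
    [0.5, 0, 0]
  ],
  "twist": [
    [0, 0, 0],
    [0, 0, 0]
  ]
}}

```text
time_s: 18.4
position: [0.5119, -0.0266, 0.0646]
ee_rot: [[0.002, -0.995, 0.103], [-0.0, 0.103, 0.995], [-1.0, -0.002, -0.0]]
ft_force: [0.4, 0.5, 2.1]
opening: 0.0171
```

```bash
python3 f.py
```

```text
t 18.4 pos [511.9 -26.6  64.6] jaw 84.1 offset [2.6 0.7 0. ] twist [ 0.    -0.     0.002] F [0.36 0.52 2.13] open 17.1 q6 -1.63
[[-1.13  0.47  2.03]
 [-0.18 -0.1   2.33]
 [-1.36  0.1   1.39]
 [-2.02  0.76  2.99]]
t 18.6 pos [511.9 -26.6  64.6] jaw 84.1 offset [2.6 0.7 0. ] twist [ 0.    -0.     0.002] F [-2.02  0.76  2.99] open 17.3 q6 -1.63
```

Request:
{"op": "arm_command", "data": {
  "grip": [5, 5],
  "offset": [
    [1.2, 0.4, 0],
    [0.3, 0, 0]
  ],
  "twist": [
    [0, 0, 0.002],
    [0, 0, 0]
  ]
}}

```text
time_s: 18.85
position: [0.5119, -0.0266, 0.0636]
ee_rot: [[0.001, -0.995, 0.102], [-0.0, 0.102, 0.995], [-1.0, -0.001, -0.0]]
ft_force: [-1.1, 0.4, 2.5]
opening: 0.017
```

```bash
cat f.py > g.py
cat >> g.py <<'E'
k=cam("scene");p=proj(k,[[.511,-.027,.04]])[0].astype(int);w=cam("wrist")["img"];t=cam("top")["img"]
a=cv2.resize(k["img"][p[1]-60:p[1]+60,p[0]-60:p[0]+60],(400,400),interpolation=cv2.INTER_CUBIC)
b=cv2.resize(t[240:360,400:520],(400,400),interpolation=cv2.INTER_CUBIC)
cv2.imwrite("pics/fin.png",np.hstack([a,b])[...,::-1])
E
python3 g.py
```

```text
t 18.85 pos [511.9 -26.6  63.6] jaw 84.1 offset [ 1.6  0.7 -0. ] twist [ 0.    -0.     0.001] F [-1.1   0.38  2.48] open 17.0 q6 -1.63
[[-1.35  0.76  3.22]
 [-0.64 -0.02  3.93]
 [-1.4   1.17  2.72]
 [-0.76  0.09  3.13]]
t 19.05 pos [511.9 -26.6  63.6] jaw 84.1 offset [1.6 0.7 0. ] twist [ 0.    -0.     0.001] F [-0.76  0.09  3.13] open 16.7 q6 -1.63
```

View pics/fin.png

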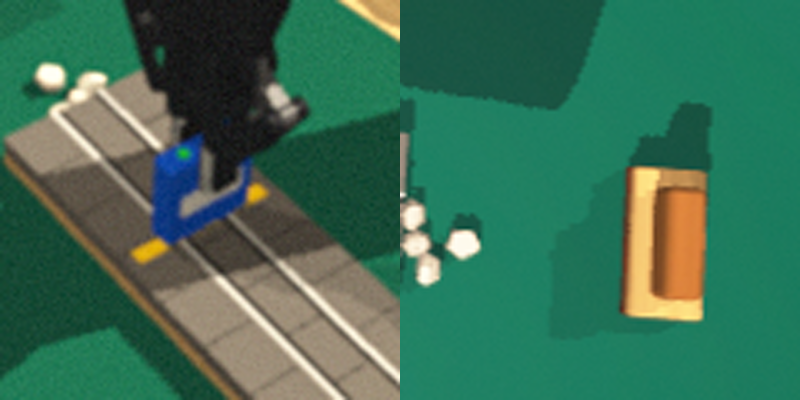

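The tester stands square on the yellow line, with dabs showing at both ends (crop px 150,250 and 258,193). It presses at about 4 N, the chips are off the end, and the rubber lies flat on the bench. I'm handing the job in.

```bash
python3 -c "
from h import *
print(env.close_job());go(511.2,-26.5,62,84.1)"
```

```text
the job is handed in; nothing more can be done
None
the job is handed in; nothing more can be done
```

I swept all four chips off the low-x end of the module with the rubber. I then set the rubber down on the bench at about (486, -312) mm, lifted the tester from its tidy and pressed it across the track at the yellow mark. I handed the job in at about 19 s while still holding it there; no verdict is reported.

**Last checks:**
- **Position:** the TCP was about 0.7 mm from the measured mark centre, square to the track within 0.01 rad, and tilted about 0.001 rad. Mark positions from the wrist and top cameras agreed to 0.3 mm.
- **Press force:** the wrist force was about +3.2 N vertically, against about -0.8 N when hovering, so roughly 4 N in all. That should be about 2 N on each contact, but the contacts cannot be read separately.
- **Scene:** in the last pictures the chips lie on the mat beside the module's end and the rubber lies flat and let go. The glue bottle, wagon and tree were not approached; I did not measure them again at the end.

**What disagreed:** when I gripped the rubber, the arm ended about 13 mm higher than commanded, probably because the pads swung down onto its block. A check push onto the bench then gave a brief 72 N at the wrist, below the 120 N limit. I don't know the pressing force on the gripper body itself, which has a separate 40 N limit; the push went through the held rubber.

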